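# Lock the jam nut on the height stop

### The job

Lay the open-ended spanner flat on the height stop's base plate, jaws fully home on the lower brass nut and handle beside the pin so that the pin keeps it from turning clockwise, and let go of it. Then swing the jam nut's lever clockwise (seen from above) until it comes up tight, and finish with a firm push of about 14 N at its black knob, held for half a second, not much more or the pin is strained. Leave the spanner on the nut, do not let the lower nut turn away from its setting, and leave the other things on the bench alone.

Things in the scene. Friction and masses are not known exactly. Their poses are not given: they have to be found in the camera images.
- height_stop: grey base plate fixed to the bench (x -158 to 58, y -50 to 50, upper side z 12 mm in its frame) with an upright 24 mm stud, its tip 88 mm high. Origin on the stud's axis at bench level, z up, x from the pin end towards the stud. Fully home, the spanner has its jaw centre on this axis (within 5 mm), handle along the plate's -x, underside on the plate
- stop_pin: brass pin, 12 mm diameter, at x -146, y +21 mm of height_stop, z 12 to 38 mm; origin on its axis at the plate's surface. A spanner lying along the plate's x has its handle on the pin's -y side with a 5 mm gap; turned clockwise it comes to bear on the pin. A well tightened jam nut gives 3 to 10 N there; more strains the pin
- lower_nut (a joint): turn (rad, clockwise from above positive) of the brass hexagon nut on the stud, 36 mm across flats, z 13 to 30.5 mm. At 0 two flats are parallel to the plate's x; starts within 0.05. Turns easily (0.08 N m) if not held; in the spanner it has up to 0.15 rad of play and 0.04 more until the handle meets the pin, which is all right; beyond 0.35 the setting is lost
- jam_lever: steel jam nut above the brass nut (hexagon 36 mm, z 32 to 45 mm) with a 9 mm round lever arm. Origin on the stud's axis, x along the arm to the knob. Turns clockwise from above to tighten, drag 0.15 N m, and drags the lower nut along if that is not held. Comes up hard after 0.5 to 1.1 rad (differs each time, cannot be seen). Stays where it is left
- lever_knob (a point): middle of the black knob on the lever: upright cylinder, 16 mm diameter, z 41 to 71 mm above the bench, 55 mm from the stud's axis; push it from the side or grip it from above. With the nut tight, about 14 N here square to the lever puts about 5 N on the pin; under 10 N is too loose, over 22 N too much
- spanner: steel open-ended spanner, 190 mm long, 12 mm thick, 0.2 to 0.33 kg, flat on the bench. Origin under the centre of the jaw gap, z up, x out of the open jaws, handle to -x (straight, 20 mm wide, x -60 to -170 mm). Gap 37.6 mm wide with a flared mouth, its floor at x -22 mm; head 64 mm wide, x -44 to +19 mm
- spanner_grip (a point): the place to grip the spanner from above: on the 20 mm wide handle, 68 mm behind the jaw centre, at mid thickness; gripped here the fingers stay clear of the pin
- oil_can: red oil can with a brass spout, 60 mm wide, 121 mm high, loose bystander; origin under its middle
- offcut: wooden batten, 30 x 140 x 30 mm, loose bystander; origin under its middle
- tape_measure: yellow tape measure left of the height stop, 79 x 86 x 35 mm, loose bystander; origin under its middle

How it is judged:
On the way, in this order (a step that is already met when the one before it is completed fails the run):
1. the spanner lies flat on the base plate, jaws home on the lower nut (jaw centre within 5 mm of the stud's axis), let go (horizontal distance between spanner and height_stop below 0.005 m and height (world z) of spanner between 0.008 and 0.0165 m and angle between spanner's own z axis and vertical below 0.1 rad and contact force between the fingers and spanner below 0.3 N), for 0.2 s.
2. the lever, turned at least 24 mm at its knob, is pushed so that the held spanner bears on the pin with more than 3 N (all of step 1 and contact force between spanner and stop_pin above 3 N and contact force between the fingers and jam_lever above 4 N and distance of lever_knob from where it was at the start of the episode above 0.024 m), for 0.2 s.
At the end, for the whole second after the job is handed in: the spanner lies flat on the plate with its jaws home on the lower nut (jaw centre within 5 mm of the stud's axis), the lower nut is within 0.35 rad of its zero setting, the lever has been left turned (knob at least 24 mm from where it began), and everything is at rest (horizontal distance between spanner and height_stop below 0.005 m and height (world z) of spanner between 0.008 and 0.0165 m and angle between spanner's own z axis and vertical below 0.1 rad and value of joint lower_nut between -0.35 and 0.35 rad and distance of lever_knob from where it was at the start of the episode above 0.024 m and linear speed of spanner below 0.01 m/s and angular speed of jam_lever below 0.05 rad/s); the robot touches nothing.
It fails at once if the lower nut turns more than 0.35 rad from its zero setting (value of joint lower_nut above 0.35 rad or value of joint lower_nut below -0.35 rad).
It fails at once if the spanner bears on the pin with more than 10 N (overtightened) (contact force between spanner and stop_pin above 10 N).
It fails at once if the oil can, batten or tape measure is pushed more than 3 cm away (distance of any of oil_can, offcut, tape_measure from where it was at the start of the episode above 0.03 m).
It also fails if it takes over 72 s, if anything falls off the work surface, if the arm or the gripper's body presses on something with over 40 N, if the wrist force passes 120 N, or if a joint passes its speed limit or range.

### The arm

A 6-joint arm with a two-finger parallel gripper is mounted at the origin on a cart in front of the work surface, level with it; the furniture and walls round the work are solid. World frame = base frame: x ahead of the robot, y to its left, z up, the work surface at z = 0. Lengths are in m, angles in rad, forces in N, time in s.
With the tool pointing down it reaches from about 0.25 to 0.775 m from the base axis. Payload 4 kg.
Tool frame: the origin (TCP) lies between the finger pads; the fingertips stand bot.finger_overhang ahead of it and the grasp point (between the pads) lies 11 mm behind it (bot.finger_overhang is the distance from the TCP to the fingertips, in m); z points along the fingers, y is the line along which they close (so a half turn about z gives the same grasp; the last joint's range is limited). The gripper opens to 94 mm and grips with 3 to 60 N. Pads are 16 mm wide; open, the fingers measure 119 mm over their backs; the gripper's body (75 mm by 177 mm) begins 78 mm behind the grasp point.
Start: joints at [1.116, 0.087, 1.371, -0, 1.684, -0.103], TCP at [0.19, 0.516, 0.214] pointing down, gripper open.
Joint ranges: [-3.1, 3.1], [-0.76, 2.03], [0.27, 2.55], [-1.08, 4.22], [0.17, 2.65], [-2.57, 2.57]. Speed limits (rad/s): [2.79, 2.79, 3.14, 3.14, 3.14, 3.14].

### API

Orientations are given as a rotation vector (axis times angle).
In Python, from bench import bot gives the robot as it stands.
- The arm moves only by the tool play_rows, never from a script. Its argument "motion" is a list of rows, each a list of 5 numbers: the finger opening in mm, from 0 to 94, then the shift along the tool's x, y, z in mm, then the turn about the tool's z in units of 6 degrees (1.0 is 6 degrees). In form: [[grip, dx, dy, dz, spin], ...]. A call has 1 to 12 rows; each row is the pose to reach, as a shift and turn from the pose commanded when the call began, along the tool's axes at that moment; what a row does not reach only later rows make up. A row lasts 1/12 s, in which the tool goes at most 41.7 mm and 7.16 degrees, less where a joint would pass 70% of its speed; a pose out of reach is approached as far as the arm can. A call with a gripper value outside its range is refused whole. The fingers move at their own pace and stop on an object; the grip force is fixed at half the most. Time passes only in rows, so rows that repeat a pose let the fingers close. It gives the time, the measured TCP pose, the force, the opening and the grip force at its end, in the units of the state.
- bot.state(): the state, without advancing time (a new reading comes with each control period).
- bot.grab_frame(name): name is "scene" or "top"; returns the picture (420x560x3 uint8, blue, green, red); there is no depth.
- bot.calibration(name): a dict with "fx", "fy", "cx", "cy" (pixels), "position" and "rotation" of the camera in the world. Camera axes: x right, y down, z forward; pixel columns grow to the right and rows downward; lengths in m; the calibration is good to about 2 mm. A picture is of the moment at which its call begins. calibration takes no time and is no camera call.
- bot.finish_job(): hands the job in; it is judged then, once.
The state is a dict: "time_s": time; "qpos": joint angles; "qvel": joint speeds; "effort": joint torques, N m; "eef_pos": TCP position; "tool_rot": TCP orientation; "force": force on the tool from outside, world axes, zero at the start; "ft_torque": the same for the moment, N m; "gripper_width": finger opening in m; "finger_force": force on a finger pad.
Only numpy, scipy, OpenCV 4.12 (cv2) and the standard library are available. Lean on these libraries where they do the work, as an engineer would, in place of code of your own. Each camera call takes 0.05 s, during which the arm holds its last target. There are 200 camera calls.

## Working session

There is one attempt and no reset: what is moved stays moved. The work goes in short steps, Python scripts to look and compute and a tool call to move; the robot and the scene stay as the last step left them, time stands still between calls to the robot, and variables do not carry over. Pictures are saved under pics/ and viewed, at most 10 in all, crops included, and the job is handed in when it is done.

Besides the shell and the picture viewer there is one more tool, called after ">>>" by a JSON object that holds its "fn" and its "kwargs". play_rows: Moves the arm, as the interface text tells. Its arguments: {"type":"object","properties":{"motion":{"type":"array"}},"required":["motion"]}

```bash
mkdir -p pics
python3 - <<'E'
from bench import bot
import cv2, json
for n in ("top","scene"):
    cv2.imwrite(f"pics/{n}0.png",bot.grab_frame(n)); print(n,bot.calibration(n))
print(bot.state(), bot.finger_overhang)
E
```

```text
top {'fx': 501.82226998451677, 'fy': 501.82226998451677, 'cx': 276.977659102533, 'cy': 209.46638522698007, 'position': array([0.34609091, 0.30429653, 1.3912124 ]), 'rotation': array([-2.17582604,  2.13384428, -0.18061549])}
scene {'fx': 404.0362273087638, 'fy': 404.0362273087638, 'cx': 287.6165059247299, 'cy': 214.10662728707484, 'position': array([ 0.15400694, -0.37064827,  0.47589336]), 'rotation': array([-2.02452153,  0.5372259 , -0.31564858])}
{'time_s': 0.1, 'qpos': array([ 1.11588791e+00,  8.78688656e-02,  1.37205938e+00, -3.64098011e-06,
        1.68360659e+00, -1.03085133e-01]), 'qvel': array([-0.00087108, -0.00316887, -0.00288013,  0.00036112,  0.00017091,
       -0.0003794 ]), 'effort': array([ 1.77782589e-03, -3.41251767e+01, -3.03301656e+01,  7.18495483e-02,
        3.03878495e-02, -8.36502340e-05]), 'eef_pos': array([0.18932675, 0.51588874, 0.21245008]), 'tool_rot': array([-5.49704280e-01, -3.09258508e+00,  2.93387713e-03]), 'force': array([0.37107009, 0.21788505, 0.14980704]), 'ft_torque': array([ 0.00739683,  0.01222143, -0.02343412]), 'finger_force': 0.0, 'gripper_width': 0.09378811813167567} 0.008
```

View pics/top0.png

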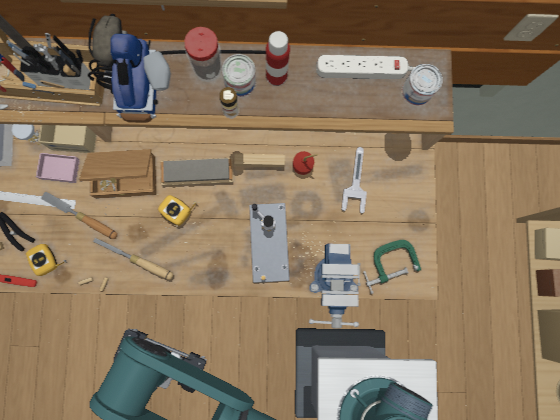

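View pics/scene0.png

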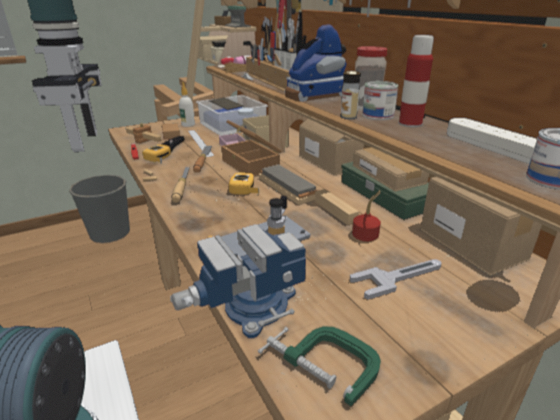

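The top view shows the plate at cols 250–288 / rows 205–283 with the stud at about (268,222), the pin at (263,278) and the knob at (254,208). The spanner is at (355,180), jaws pointing down in the image. The vise is right of the plate at (337,275). I'll enlarge this area.

```bash
python3 - <<'E'
import cv2, numpy as np
a=cv2.imread("pics/top0.png")
b=cv2.resize(a[138:298,235:385],None,fx=3.75,fy=3.75,interpolation=cv2.INTER_CUBIC)
cv2.imwrite("pics/top0c.png",b)
E
cat > h.py <<'E'
from bench import bot
import cv2, numpy as np
from scipy.spatial.transform import Rotation as R
def cam(n):
    c=bot.calibration(n); Rm=R.from_rotvec(c["rotation"]).as_matrix()
    return c,Rm
def world(n,u,v,z):
    c,Rm=cam(n); d=Rm@np.array([(u-c["cx"])/c["fx"],(v-c["cy"])/c["fy"],1]); p=c["position"]
    return p+d*(z-p[2])/d[2]
def pix(n,P):
    c,Rm=cam(n); q=(np.atleast_2d(P)-c["position"])@Rm
    return np.c_[c["fx"]*q[:,0]/q[:,2]+c["cx"],c["fy"]*q[:,1]/q[:,2]+c["cy"]]
E
```

```text
(no output)
```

View pics/top0c.png

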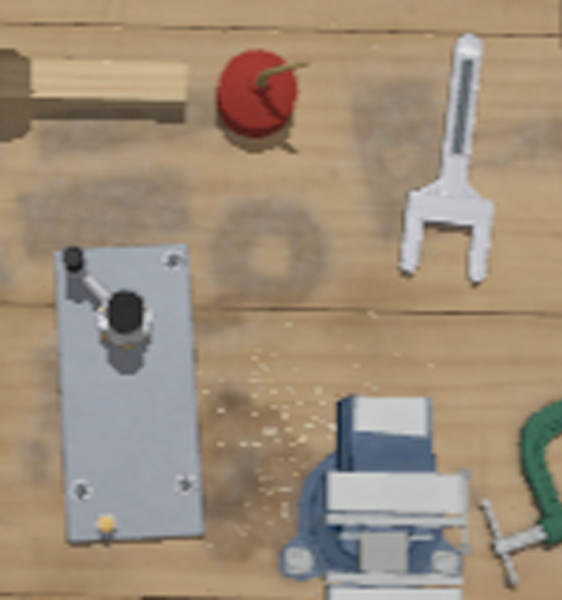

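The crop (3.75x, offset 235,138) shows the plate corners at about (54,250), (186,244), (203,536) and (67,543). The stud tip is at (126,308), the knob at (73,258) and the pin at (106,522). The spanner jaw tips are at (407,270) and (478,280), and its handle end is at (469,40). Next I'll fit the poses.

```bash
cat >> h.py <<'E'
from scipy.optimize import minimize
def loc2w(p,P):  # p=x,y,yaw
    c,s=np.cos(p[2]),np.sin(p[2]); P=np.atleast_2d(P).astype(float)
    return np.c_[p[0]+c*P[:,0]-s*P[:,1],p[1]+s*P[:,0]+c*P[:,1],P[:,2]]
SP=np.array([(-170,-10),(-60,-10),(-44,-32),(19,-32),(19,-18.8),(-22,-18.8),(-22,18.8),(19,18.8),(19,32),(-44,32),(-60,10),(-170,10)])/1e3
PL=np.array([(-158,-50),(58,-50),(58,50),(-158,50)])/1e3
def render(p,poly,z0,z1,n,K=8):
    m=np.zeros((420*K,560*K),np.uint8)
    def at(z): return np.round((pix(n,loc2w(p,np.c_[poly,np.full(len(poly),z)]))+.5)*K-.5).astype(int)
    a,b=at(z0),at(z1)
    cv2.fillPoly(m,[a],255); cv2.fillPoly(m,[b],255)
    for i in range(len(poly)):
        j=(i+1)%len(poly); cv2.fillConvexPoly(m,np.array([a[i],a[j],b[j],b[i]]),255)
    return cv2.resize(m,(560,420),interpolation=cv2.INTER_AREA)/255.
def fit(p0,poly,z0,z1,masks,w=None):
    f=lambda p:sum((np.abs(render(p,poly,z0,z1,n)-m)*r).sum() for n,m,r in masks)
    r=minimize(f,p0,method="Nelder-Mead",options=dict(initial_simplex=np.array([p0]+[np.add(p0,d) for d in((.006,0,0),(0,.006,0),(0,0,.06))]),xatol=2e-4,fatol=.05,maxiter=120))
    return r.x,r.fun
def lowsat(img,s0,s1):  # soft mask of unsaturated
    h=cv2.cvtColor(img,cv2.COLOR_BGR2HSV)[...,1].astype(float)
    return np.clip((s1-h)/(s1-s0),0,1)
def roi(u0,v0,u1,v1):
    r=np.zeros((420,560)); r[v0:v1,u0:u1]=1; return r
E
python3 - <<'E'
from h import *
t=cv2.imread("pics/top0.png"); s=cv2.imread("pics/scene0.png")
C=lambda u,v:((u+.5)/3.75-.5+235,(v+.5)/3.75-.5+138)
c=[world("top",*C(*q),.012) for q in((54,250),(186,244),(203,536),(67,543))]
print(np.round(c,4))
for nm,q,z in(("stud",(126,308),.088),("knob",(73,258),.071),("pin",(106,522),.038),("jawL",(407,270),.012),("jawR",(478,280),.012),("end",(469,40),.012)): print(nm,np.round(world("top",*C(*q),z),4))
hs=cv2.cvtColor(t,cv2.COLOR_BGR2HSV); 
for u,v in((357,170),(352,195),(340,190),(365,190),(330,220),(270,260),(245,260),(258,240)): print((u,v),hs[v,u])
hs=cv2.cvtColor(s,cv2.COLOR_BGR2HSV); 
for u,v in((400,276),(375,290),(400,300),(350,250)): print("s",(u,v),hs[v,u])
E
```

```text
[[0.5627 0.3552 0.012 ]
 [0.5693 0.2574 0.012 ]
 [0.3548 0.2416 0.012 ]
 [0.348  0.3402 0.012 ]]
stud [0.5108 0.3011 0.088 ]
knob [0.5479 0.3394 0.071 ]
pin [0.3633 0.3121 0.038 ]
jawL [0.5532 0.0928 0.012 ]
jawR [0.5468 0.0398 0.012 ]
end [0.7303 0.0454 0.012 ]
(357, 170) [103  28 111]
(352, 195) [111   9 203]
(340, 190) [ 17  61 154]
(365, 190) [ 17  79 184]
(330, 220) [ 17  96 133]
(270, 260) [108  18 166]
(245, 260) [ 16  64 148]
(258, 240) [108  19 171]
s (400, 276) [113   7 147]
s (375, 290) [126   7 186]
s (400, 300) [ 15  98 187]
s (350, 250) [ 15  86 174]
```

Run:
```python
from h import *
t=cv2.imread("pics/top0.png"); s=cv2.imread("pics/scene0.png")
mt=lowsat(t,30,55)
# handle recess & shadows stay unsaturated? show area
rs=roi(338,142,372,218); 
sp,f=fit([.55+.0215,.0635,3.02],SP,0,.012,[("top",mt,rs)]); print("spanner top",sp,f,(mt*rs).sum(),rs.sum())
ms=lowsat(s,25,60); r2=roi(345,255,448,302)
sp2,f2=fit(sp,SP,0,.012,[("scene",ms,r2)]); print("spanner scene",sp2,f2,(ms*r2).sum())
mp=lowsat(t,30,50); mp[215:245,258:280]=1; mp[272:280,258:270]=1
rp=roi(244,198,296,290); rp[195:240,244:262]=0
pl,f3=fit([.508,.302,.072],PL,0,.012,[("top",mp,rp)]); print("plate",pl,f3)
c,Rm=cam("top")
# overlay picture
def ov(img,n,items):
    b=cv2.resize(img,None,fx=4,fy=4,interpolation=cv2.INTER_CUBIC)
    for p,poly,z in items:
        q=(pix(n,loc2w(p,np.c_[poly,np.full(len(poly),z)]))+.5)*4-.5
        cv2.polylines(b,[np.round(q).astype(int)],True,(0,0,255),1)
    return b
circ=lambda x,y,r:np.array([(x+r*np.cos(a),y+r*np.sin(a)) for a in np.linspace(0,6.28,24)])
A=ov(t,"top",[(sp,SP,.012),(pl,PL,.012),(pl,circ(0,0,.012),.088),(pl,circ(-.146,.021,.006),.038)])[140*4:290*4,244*4:376*4]
B=ov(s,"scene",[(sp,SP,.012),(pl,PL,.012),(pl,circ(0,0,.012),.088)])[190*4:310*4,250*4:450*4]
cv2.imwrite("pics/ov.png",np.vstack([cv2.resize(A,(528,600))])); cv2.imwrite("pics/ovs.png",B)
```

```text
spanner top [0.56676068 0.06377854 3.02394635] 70.31294117647059 696.12 2584.0
spanner scene [0.56585118 0.06347077 3.03138374] 157.3624649859944 1376.8285714285714
plate [0.50932084 0.3019963  0.07511541] 39.916666666666664
```

View pics/ov.png

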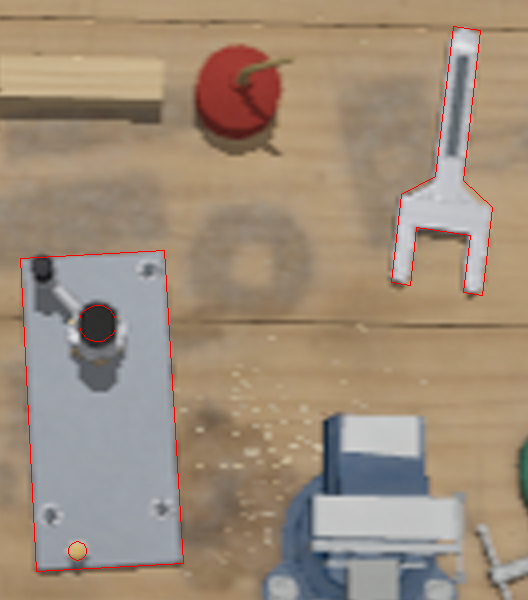

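View pics/ovs.png

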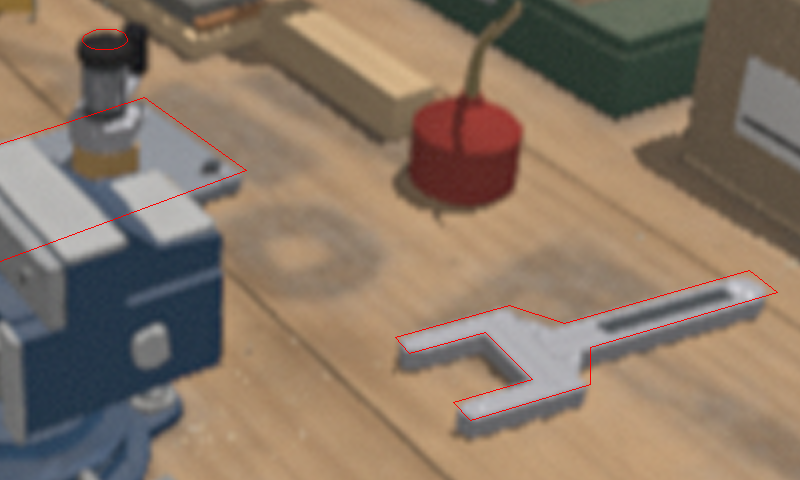

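The overlays match both views to about 1 mm. The spanner is at about (0.566, 0.064, yaw 3.025) and the plate at (0.509, 0.302, yaw 0.075). Next I'll write a helper that converts a target pose into a tool-frame shift.

```bash
cat >> h.py <<'E'
PLT=np.array([.5093,.302,.075])
def go(x,y,z,ya):  # shift from the present pose; ya = world angle of tool y
    s=bot.state(); M=R.from_rotvec(s["tool_rot"]).as_matrix(); cur=np.arctan2(M[1,1],M[0,1])
    d=M.T@(np.array([x,y,z])-s["eef_pos"]); dd=(ya-cur+np.pi)%(2*np.pi)-np.pi
    print("t",round(s["time_s"],2),"pos",np.round(s["eef_pos"]*1e3,1),"ya %.3f tilt %.4f"%(cur,M[2,2]+1),"F",np.round(s["force"],1),"w %.1f ff %.1f q6 %.2f"%(s["gripper_width"]*1e3,s["finger_force"],s["qpos"][5]))
    print("shift mm",np.round(d*1e3,1),"spin",round(-np.degrees(dd)/6,2))
E
python3 - <<'E'
from h import *
go(.634,.0558,.10,1.454)
for z in(.1,.13,.16): print(z,[np.round(world("top",u,v,z)[:2],3) for u,v in((324.5,244),(322,264),(322,276),(315,283))])
E
```

```text
t 0.1 pos [189.3 515.9 212.5] ya 1.219 tilt 0.0000 F [0.4 0.2 0.1] w 93.8 ff 0.0 q6 -0.10
shift mm [-576.  -278.4  112.9] spin -2.24
0.1 [array([0.449, 0.155]), array([0.398, 0.161]), array([0.367, 0.161]), array([0.349, 0.179])]
0.13 [array([0.447, 0.158]), array([0.397, 0.164]), array([0.367, 0.164]), array([0.349, 0.182])]
0.16 [array([0.445, 0.162]), array([0.395, 0.168]), array([0.366, 0.167]), array([0.349, 0.184])]
```

>>> {"fn": "play_rows", "kwargs": {"motion": [[70, -30, -15, 0, 0], [70, -65, -32, 0, 0], [70, -105, -50, 0, 0], [70, -145, -70, 0, 0], [70, -180, -87, 0, -0.5], [70, -215, -104, 0, -1], [70, -250, -121, 0, -1.5], [70, -285, -138, 0, -2], [70, -320, -155, 0, -2.2], [70, -355, -172, 0, -2.2], [70, -390, -189, 0, -2.2], [70, -420, -204, 0, -2.2]]}}

```text
time_s: 1.1
eef_pos: [0.5146, 0.1779, 0.2128]
tool_rot: [-0.192, -3.135, 0.001]
force: [-0.0, 0.3, -0.3]
gripper_width: 0.07
finger_force: 0.0
```

>>> {"fn": "play_rows", "kwargs": {"motion": [[70, -30, -15, 5, 0], [70, -65, -30, 20, 0], [70, -100, -45, 40, 0], [70, -130, -58, 60, 0], [70, -150, -70, 80, 0], [70, -155, -72, 95, 0], [70, -155, -72, 95, 0], [70, -155, -72, 95, 0], [70, -155, -72, 95, 0]]}}

```text
time_s: 1.85
eef_pos: [0.6583, 0.091, 0.1198]
tool_rot: [0.189, 3.135, 0.001]
force: [-1.0, -0.5, 0.2]
gripper_width: 0.0701
finger_force: 0.0
```

```bash
python3 -c "
from h import *
go(.634,.0558,.012,1.454)"
```

```text
t 1.85 pos [658.3  91.  119.8] ya 1.451 tilt 0.0000 F [-1.  -0.5  0.2] w 70.1 ff 0.0 q6 -1.40
shift mm [ 20.  -38.  107.8] spin -0.03
```

>>> {"fn": "play_rows", "kwargs": {"motion": [[70, 10, -20, 15, 0], [70, 20, -38, 35, 0], [70, 20, -38, 60, 0], [70, 20, -38, 80, 0], [70, 20, -38, 90, 0], [70, 20, -38, 90, 0], [70, 20, -38, 90, 0]]}}

```text
time_s: 2.43
eef_pos: [0.6346, 0.0555, 0.0301]
tool_rot: [0.189, 3.134, 0.0]
force: [-0.4, 0.2, 0.6]
gripper_width: 0.07
finger_force: 0.0
```

```bash
python3 -c "
from h import *
go(.634,.0558,.011,1.454)"
```

```text
t 2.43 pos [634.6  55.5  30.1] ya 1.451 tilt 0.0000 F [-0.4  0.2  0.6] w 70.0 ff 0.0 q6 -1.45
shift mm [ 0.7  0.3 19.1] spin -0.03
```

>>> {"fn": "play_rows", "kwargs": {"motion": [[70, 0.5, 0, 10, 0], [70, 0.5, 0, 19, 0], [40, 0.5, 0, 19, 0], [15, 0.5, 0, 19, 0], [15, 0.5, 0, 19, 0], [15, 0.5, 0, 19, 0], [15, 0.5, 0, 19, 0], [15, 0.5, 0, 19, 0]]}}

```text
time_s: 3.1
eef_pos: [0.6339, 0.0546, 0.0097]
tool_rot: [0.191, 3.135, 0.0]
force: [-0.4, -0.5, 0.1]
gripper_width: 0.0335
finger_force: 0.0
```

```bash
python3 -c "
from h import *
go(.634,.0558,.011,1.454)"
```

```text
t 3.1 pos [633.9  54.6   9.7] ya 1.449 tilt 0.0000 F [-0.4 -0.5  0.1] w 33.5 ff 0.0 q6 -1.45
shift mm [ 0.   1.2 -1.3] spin -0.04
```

>>> {"fn": "play_rows", "kwargs": {"motion": [[8, 0, 1, -1, 0], [8, 0, 1, -1, 0], [8, 0, 1, -1, 0], [8, 0, 1, -1, 0], [8, 0, 1, -1, 0], [8, 0, 1, -1, 0]]}}

```text
time_s: 3.6
eef_pos: [0.634, 0.056, 0.0108]
tool_rot: [0.19, 3.135, 0.001]
force: [0.9, 1.4, 0.8]
gripper_width: 0.0195
finger_force: 30.0
```

```bash
python3 -c "
from h import *
go(.634,.0558,.11,1.454)"
```

```text
t 3.6 pos [634.   56.   10.8] ya 1.449 tilt 0.0000 F [0.9 1.4 0.8] w 19.5 ff 30.0 q6 -1.45
shift mm [ -0.1  -0.1 -99.2] spin -0.04
```

>>> {"fn": "play_rows", "kwargs": {"motion": [[8, 0, 0, -10, 0], [8, 0, 0, -35, 0], [8, 0, 0, -70, 0], [8, 10, 0, -105, 0], [8, 35, 0, -140, 0.5], [8, 65, 0, -170, 1.4], [8, 95, 10, -195, 2.4], [8, 125, 30, -215, 3.5], [8, 150, 55, -220, 4.6], [8, 175, 80, -220, 5.7], [8, 195, 105, -220, 6.8], [8, 210, 130, -220, 7.9]]}}

```text
time_s: 4.6
eef_pos: [0.4391, 0.2106, 0.2311]
tool_rot: [1.443, 2.79, -0.0]
force: [1.2, 0.6, -3.6]
gripper_width: 0.0195
finger_force: 30.0
```

```bash
python3 -c "
from h import *
go(.3896,.293,.25,-1.496)"
```

```text
t 4.6 pos [439.1 210.6 231.1] ya 0.616 tilt 0.0000 F [ 1.2  0.6 -3.6] w 19.5 ff 30.0 q6 -0.28
shift mm [ 95.8   7.2 -18.9] spin 20.17
```

>>> {"fn": "play_rows", "kwargs": {"motion": [[8, 20, 1, 0, 0.7], [8, 40, 3, 0, 1.7], [8, 60, 5, 0, 2.8], [8, 80, 6, 0, 3.9], [8, 95, 7, 0, 5], [8, 95, 7, 0, 6.1], [8, 95, 7, 0, 7.2], [8, 95, 7, 0, 8.3], [8, 95, 7, 0, 9.4], [8, 95, 7, 0, 10.5], [8, 95, 7, 0, 11.6], [8, 95, 7, 0, 12.7]]}}

```text
time_s: 5.6
eef_pos: [0.3911, 0.2907, 0.2303]
tool_rot: [2.857, 1.305, -0.002]
force: [-0.9, 0.6, -2.7]
gripper_width: 0.0193
finger_force: 30.0
```

>>> {"fn": "play_rows", "kwargs": {"motion": [[8, 0, 0, 0, 1.1], [8, 0, 0, 0, 2.2], [8, 0, 0, 0, 3.3], [8, 0, 0, 0, 4.4], [8, 0, 0, 0, 5.5], [8, 0, 0, 0, 6.5], [8, 0, 0, 0, 7.3], [8, 0, 0, 0, 7.5], [8, 0, 0, 0, 7.5], [8, 0, 0, 0, 7.5]]}}

```text
time_s: 6.43
eef_pos: [0.3913, 0.2911, 0.2304]
tool_rot: [3.139, 0.124, -0.001]
force: [-0.0, -0.4, -2.4]
gripper_width: 0.0197
finger_force: 30.0
```

```bash
python3 -c "
from h import *
go(.3896,.293,.25,-1.496)
t=bot.grab_frame('top'); cv2.imwrite('pics/top1.png',t); cv2.imwrite('pics/top1c.png',cv2.resize(t[170:300,200:340],None,fx=4,fy=4,interpolation=cv2.INTER_CUBIC))"
```

```text
t 6.43 pos [391.3 291.1 230.4] ya -1.492 tilt 0.0000 F [-0.  -0.4 -2.4] w 19.7 ff 30.0 q6 2.02
shift mm [ -1.5  -2.  -19.6] spin 0.04
```

View pics/top1c.png

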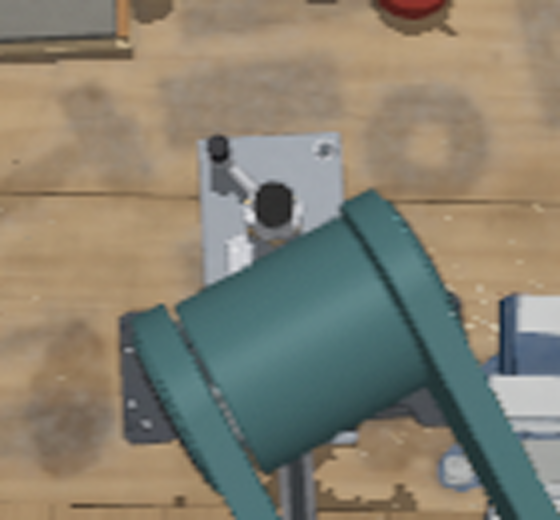

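The view is mostly blocked by the wrist, but the left jaw prong is visible at crop (238,240), where I expected it. The lever hasn't moved: its knob is at crop (218,150). I'll go down in steps and watch the force.

>>> {"fn": "play_rows", "kwargs": {"motion": [[8, -1, -1, 20, 0], [8, -1.5, -2, 50, 0], [8, -1.5, -2, 85, 0], [8, -1.5, -2, 120, 0], [8, -1.5, -2, 150, 0], [8, -1.5, -2, 165, 0], [8, -1.5, -2, 170, 0], [8, -1.5, -2, 170, 0], [8, -1.5, -2, 170, 0], [8, -1.5, -2, 170, 0]]}}

```text
time_s: 7.32
eef_pos: [0.3912, 0.2941, 0.0626]
tool_rot: [-3.137, -0.122, -0.006]
force: [0.0, 0.2, -2.8]
gripper_width: 0.0194
finger_force: 30.0
```

```bash
python3 -c "
from h import *
go(.3896,.293,.0243,-1.496)
t=bot.grab_frame('scene'); cv2.imwrite('pics/s1.png',t); cv2.imwrite('pics/s1c.png',cv2.resize(t[120:270,170:370],None,fx=4,fy=4,interpolation=cv2.INTER_CUBIC))"
```

```text
t 7.32 pos [391.2 294.1  62.6] ya -1.493 tilt 0.0000 F [ 0.   0.2 -2.8] w 19.4 ff 30.0 q6 2.02
shift mm [-1.8  1.  38.3] spin 0.03
```

View pics/s1c.png

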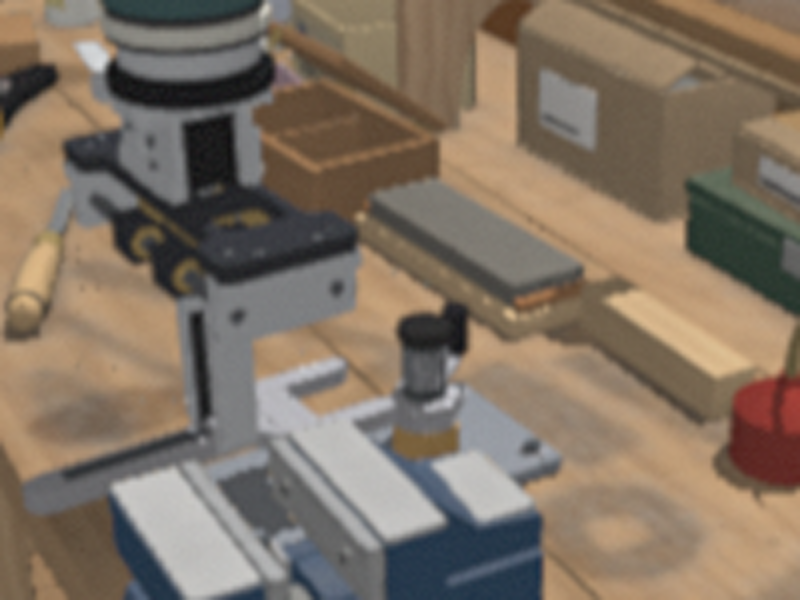

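The spanner is held level, with its jaws facing the stud. The left prong tip is at about crop (345,368) and the handle end at (28,495). I'll check that against the model.

```bash
python3 -c "
from h import *
s=bot.state();e=s['eef_pos'];yaw=-1.493+np.pi/2
p=[e[0]+.068*np.cos(yaw),e[1]+.068*np.sin(yaw),yaw]; print(p)
q=pix('scene',loc2w(p,np.c_[SP,np.full(12,.0638)]))
print(np.round((q-[170,120]+.5)*4-.5))
d=loc2w([-PLT[0]*np.cos(.075)-PLT[1]*np.sin(.075),PLT[0]*np.sin(.075)-PLT[1]*np.cos(.075),-.075],[[p[0],p[1],0]]);print('in plate frame mm',d*1e3)
"
```

```text
[np.float64(0.4590569800416586), np.float64(0.2993645787101267), 0.07779632679489645]
[[ 36. 494.]
 [248. 425.]
 [298. 435.]
 [406. 399.]
 [393. 389.]
 [324. 411.]
 [288. 381.]
 [356. 360.]
 [343. 350.]
 [239. 382.]
 [230. 409.]
 [ 21. 474.]]
in plate frame mm [[-50.29924904   1.13668214   0.        ]]
```

>>> {"fn": "play_rows", "kwargs": {"motion": [[8, -1, 0.5, 5, 0], [8, -1.5, 1, 15, 0], [8, -1.5, 1, 25, 0], [8, -1.5, 1, 33, 0], [8, -1.5, 1, 37, 0], [8, -1.5, 1, 37, 0], [8, -1.5, 1, 37, 0], [8, -1.5, 1, 37, 0]]}}

```text
time_s: 8.03
eef_pos: [0.3883, 0.2921, 0.023]
tool_rot: [3.139, 0.122, -0.001]
force: [-0.0, 0.9, -2.9]
gripper_width: 0.0198
finger_force: 30.0
```

```bash
python3 -c "
from h import *
go(.3896,.293,.0243,-1.496)"
```

```text
t 8.03 pos [388.3 292.1  23. ] ya -1.493 tilt 0.0000 F [-0.   0.9 -2.9] w 19.8 ff 30.0 q6 2.02
shift mm [ 1.4 -0.8 -1.3] spin 0.03
```

>>> {"fn": "play_rows", "kwargs": {"motion": [[8, 4, -0.4, -0.5, 0], [8, 10, -0.4, -0.5, 0], [8, 16, -0.4, -0.5, 0], [8, 20, -0.4, -0.5, 0], [8, 24, -0.4, -0.5, 0], [8, 28, -0.4, -0.5, 0], [8, 28, -0.4, -0.5, 0]]}}

```text
time_s: 8.62
eef_pos: [0.4172, 0.2948, 0.024]
tool_rot: [-3.139, -0.121, -0.001]
force: [-0.7, 1.0, -1.9]
gripper_width: 0.0195
finger_force: 30.0
```

>>> {"fn": "play_rows", "kwargs": {"motion": [[8, 2, 0, 0, 0], [8, 4, 0, 0, 0], [8, 6, 0, 0, 0], [8, 8, 0, 0, 0], [8, 8, 0, 0, 0]]}}

```text
time_s: 9.03
eef_pos: [0.4246, 0.2954, 0.0241]
tool_rot: [-3.139, -0.122, -0.001]
force: [0.2, 0.3, -2.9]
gripper_width: 0.0194
finger_force: 30.0
```

```bash
python3 -c "
from h import *
go(.5093-.068*np.cos(.075),.302-.068*np.sin(.075),.0228,-1.496)"
```

```text
t 9.03 pos [424.6 295.4  24.1] ya -1.493 tilt 0.0000 F [ 0.2  0.3 -2.9] w 19.4 ff 30.0 q6 1.99
shift mm [16.9 -0.2  1.3] spin 0.03
```

>>> {"fn": "play_rows", "kwargs": {"motion": [[8, 3, 0, 0, 0], [8, 6, 0, 0.2, 0], [8, 9, 0, 0.5, 0], [8, 11, 0, 0.5, 0], [8, 13, 0, 0.5, 0], [8, 13, 0, 0.5, 0]]}}

```text
time_s: 9.53
eef_pos: [0.4377, 0.2964, 0.0235]
tool_rot: [-3.139, -0.121, -0.0]
force: [-0.5, -0.2, -2.3]
gripper_width: 0.02
finger_force: 30.0
```

>>> {"fn": "play_rows", "kwargs": {"motion": [[8, 1, 0, 0, 0], [8, 2, 0, 0.2, 0], [8, 2, 0, 0.4, 0], [8, 2, 0, 0.4, 0]]}}

```text
time_s: 9.87
eef_pos: [0.4391, 0.2965, 0.023]
tool_rot: [-3.139, -0.122, 0.0]
force: [-0.0, 0.1, -2.0]
gripper_width: 0.0196
finger_force: 30.0
```

```bash
python3 -c "
from h import *
go(.5093-.068*np.cos(.075),.302-.068*np.sin(.075),.0228,-1.496)"
```

```text
t 9.87 pos [439.1 296.5  23. ] ya -1.493 tilt 0.0000 F [-0.   0.1 -2. ] w 19.6 ff 30.0 q6 1.98
shift mm [ 2.4 -0.3  0.2] spin 0.03
```

>>> {"fn": "play_rows", "kwargs": {"motion": [[8, 0.5, 0, 0.1, 0], [8, 1, 0, 0.2, 0], [8, 1.5, 0, 0.2, 0], [8, 1.5, 0, 0.2, 0]]}}

```text
time_s: 10.2
eef_pos: [0.4408, 0.2967, 0.0229]
tool_rot: [-3.139, -0.122, -0.0]
force: [-0.5, 0.5, -2.4]
gripper_width: 0.0195
finger_force: 30.0
```

>>> {"fn": "play_rows", "kwargs": {"motion": [[8, 0.5, 0, 0, 0], [8, 1, 0, 0, 0], [8, 1, 0, 0, 0], [8, 1, 0, 0, 0]]}}

```text
time_s: 10.53
eef_pos: [0.4417, 0.2967, 0.0229]
tool_rot: [-3.139, -0.122, -0.0]
force: [-0.5, -0.2, -2.7]
gripper_width: 0.0196
finger_force: 30.0
```

>>> {"fn": "play_rows", "kwargs": {"motion": [[8, 0.5, 0, 0, 0], [8, 1, 0, 0, 0], [8, 1, 0, 0, 0], [8, 1, 0, 0, 0]]}}

```text
time_s: 10.87
eef_pos: [0.4427, 0.2968, 0.0229]
tool_rot: [-3.139, -0.122, -0.0]
force: [-0.2, -0.6, -2.8]
gripper_width: 0.0196
finger_force: 30.0
```

>>> {"fn": "play_rows", "kwargs": {"motion": [[8, 0.5, 0, 0, 0], [8, 1, 0, 0, 0], [8, 1, 0, 0, 0], [8, 1, 0, 0, 0]]}}

```text
time_s: 11.2
eef_pos: [0.4437, 0.2969, 0.0229]
tool_rot: [-3.139, -0.122, -0.0]
force: [0.1, 0.8, -2.2]
gripper_width: 0.0198
finger_force: 30.0
```

>>> {"fn": "play_rows", "kwargs": {"motion": [[8, 0.5, 0, 0, 0], [8, 1, 0, 0, 0], [8, 1, 0, 0, 0], [8, 1, 0, 0, 0]]}}

```text
time_s: 11.53
eef_pos: [0.4447, 0.2969, 0.0229]
tool_rot: [-3.139, -0.122, -0.0]
force: [-0.2, 0.6, -1.9]
gripper_width: 0.0194
finger_force: 30.0
```

>>> {"fn": "play_rows", "kwargs": {"motion": [[8, 0.5, 0, 0, 0], [8, 1, 0, 0, 0], [8, 1, 0, 0, 0], [8, 1, 0, 0, 0]]}}

```text
time_s: 11.87
eef_pos: [0.4457, 0.297, 0.0229]
tool_rot: [-3.139, -0.122, 0.0]
force: [-0.5, 0.6, -2.9]
gripper_width: 0.0195
finger_force: 30.0
```

```bash
python3 -c "
from h import *
go(.5093-.068*np.cos(.075),.302-.068*np.sin(.075),.0228,-1.496)
t=bot.grab_frame('top'); cv2.imwrite('pics/top2.png',t); a=cv2.resize(t[200:290,240:300],None,fx=6,fy=6,interpolation=cv2.INTER_CUBIC)
s=bot.grab_frame('scene'); cv2.imwrite('pics/s2.png',s); b=cv2.resize(s[185:255,210:320],None,fx=4,fy=4,interpolation=cv2.INTER_CUBIC)
o=np.zeros((540,800,3),np.uint8); o[:540,:360]=a; o[:280,360:800]=b; cv2.imwrite('pics/m2.png',o)"
```

```text
t 11.87 pos [445.7 297.   22.9] ya -1.493 tilt 0.0000 F [-0.5  0.6 -2.9] w 19.5 ff 30.0 q6 1.98
shift mm [-4.2 -0.2  0.1] spin 0.03
```

View pics/m2.png

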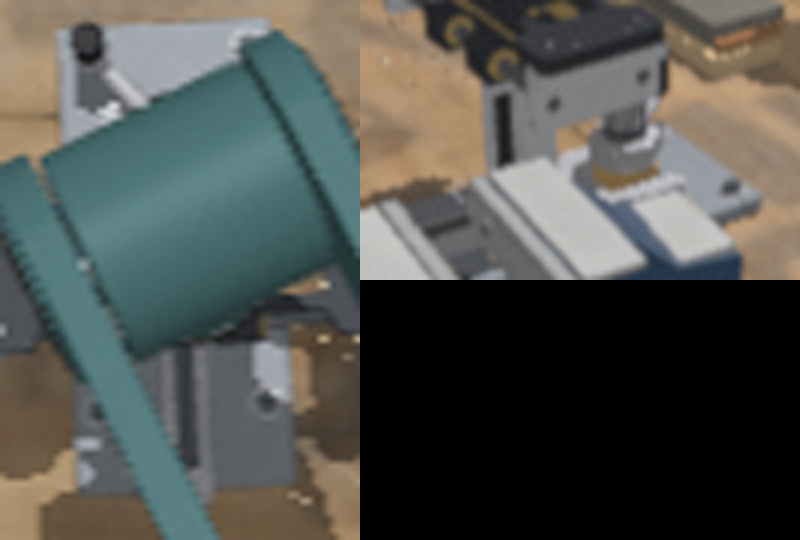

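The spanner's right prong lies alongside the brass nut. Its tip is at combined-image (682,182), which is about scene px (290.5,230.5). I'll work out the tip position, with the jaw floor as a cross-check.

```bash
python3 -c "
from h import *
pf=lambda P:np.round(loc2w([-PLT[0]*np.cos(.075)-PLT[1]*np.sin(.075),PLT[0]*np.sin(.075)-PLT[1]*np.cos(.075),-.075],[P])*1e3,1)
for u,v in((682,178),(686,182),(684,187)): print(pf(world('scene',210+(u-360+.5)/4-.5,185+(v+.5)/4-.5,.0241)))
for off in (0,1.5,4):
  q=pix('scene',loc2w(PLT,np.array([(19+off,-18.8,24.1),(19+off,-32,24.1),(19+off,-32,12),(58,-50,12),(58,50,12),(0,0,88)])/1e3)); print(off,np.round((q-[210,185]+.5)*4-.5+[360,0]).tolist())
# sanity: top image handle end
q=pix('top',loc2w(PLT,np.array([(-170,-10,24),(-170,10,24)])/1e3)); print(np.round((q-[240,200]+.5)*6-.5))
"
```

```text
[[ 16.2 -30.2  24.1]]
[[ 15.7 -34.8  24.1]]
[[ 11.9 -38.4  24.1]]
0 [[674.0, 168.0], [688.0, 178.0], [688.0, 197.0], [766.0, 190.0], [664.0, 117.0], [625.0, 59.0]]
1.5 [[677.0, 167.0], [690.0, 177.0], [690.0, 196.0], [766.0, 190.0], [664.0, 117.0], [625.0, 59.0]]
4 [[680.0, 165.0], [694.0, 176.0], [694.0, 195.0], [766.0, 190.0], [664.0, 117.0], [625.0, 59.0]]
[[212. 516.]
 [168. 519.]]
```

>>> {"fn": "play_rows", "kwargs": {"motion": [[8, 0.5, 0, 0, 0], [8, 1, 0, 0, 0], [8, 1, 0, 0, 0], [8, 1, 0, 0, 0]]}}

```text
time_s: 12.3
eef_pos: [0.4459, 0.297, 0.0227]
tool_rot: [3.139, 0.122, -0.003]
force: [-2.7, -1.1, -1.4]
gripper_width: 0.0194
finger_force: 30.0
```

>>> {"fn": "play_rows", "kwargs": {"motion": [[8, 0.5, 0, 0, 0], [8, 0.8, 0, 0, 0], [8, 0.8, 0, 0, 0], [8, 0.8, 0, 0, 0]]}}

```text
time_s: 12.63
eef_pos: [0.4461, 0.297, 0.0227]
tool_rot: [3.139, 0.122, -0.005]
force: [-5.8, 0.1, 0.8]
gripper_width: 0.0195
finger_force: 30.0
```

Contact with the jaw floor: the force is −5.8 N. The spanner is home, so I'll ease off, set it down and release.

>>> {"fn": "play_rows", "kwargs": {"motion": [[8, -1.2, 0, 0, 0], [8, -1.8, 0, 0.3, 0], [8, -1.8, 0, 0.5, 0], [8, -1.8, 0, 0.5, 0]]}}

```text
time_s: 12.97
eef_pos: [0.4459, 0.297, 0.0226]
tool_rot: [-3.139, -0.122, -0.001]
force: [-2.0, -1.1, -0.7]
gripper_width: 0.0198
finger_force: 30.0
```

>>> {"fn": "play_rows", "kwargs": {"motion": [[30, 0, 0, 0, 0], [40, 0, 0, 0, 0], [40, 0, 0, 0, 0], [40, 0, 0, 0, 0], [40, 0, 0, 0, 0], [40, 0, 0, 0, 0]]}}

```text
time_s: 13.47
eef_pos: [0.446, 0.297, 0.0226]
tool_rot: [-3.139, -0.122, -0.001]
force: [0.1, 0.1, 0.2]
gripper_width: 0.0399
finger_force: 0.0
```

>>> {"fn": "play_rows", "kwargs": {"motion": [[40, 0, 0, -4, 0], [40, 0, 0, -12, 0], [40, 0, 0, -30, 0], [40, 0, 0, -60, 0], [40, 0, 0, -95, 0], [40, -15, 0, -130, 0], [40, -45, 0, -155, 0], [40, -80, 0, -160, 0], [40, -115, 0, -160, 0], [40, -150, 0, -160, 0], [40, -150, 0, -160, 0]]}}

```text
time_s: 14.38
eef_pos: [0.2917, 0.285, 0.1837]
tool_rot: [-3.137, -0.127, 0.001]
force: [0.8, -0.2, -0.1]
gripper_width: 0.0397
finger_force: 0.0
```

Run:
```python
from h import *
go(.5,.3,.15,0)
t=bot.grab_frame('top'); cv2.imwrite('pics/top3.png',t); 
s=bot.grab_frame('scene'); cv2.imwrite('pics/s3.png',s)
a=cv2.resize(t[195:295,240:310],None,fx=6,fy=6,interpolation=cv2.INTER_CUBIC)
b=cv2.resize(s[185:255,225:320],None,fx=4,fy=4,interpolation=cv2.INTER_CUBIC)
p=PLT.copy(); p[:2]+=.0012*np.array([1,.075])
q=(pix('top',loc2w(p,np.c_[SP,np.full(12,.024)]))-[240,195]+.5)*6-.5
cv2.polylines(a,[np.round(q).astype(int)],True,(0,0,255),1)
o=np.zeros((600,800,3),np.uint8); o[:,:420]=a; o[:280,420:800]=b; cv2.imwrite('pics/m3.png',o)
```

```text
t 14.38 pos [291.7 285.  183.7] ya -1.490 tilt 0.0000 F [ 0.8 -0.2 -0.1] w 39.7 ff 0.0 q6 2.12
shift mm [208.9   2.   33.6] spin -14.23
```

View pics/m3.png

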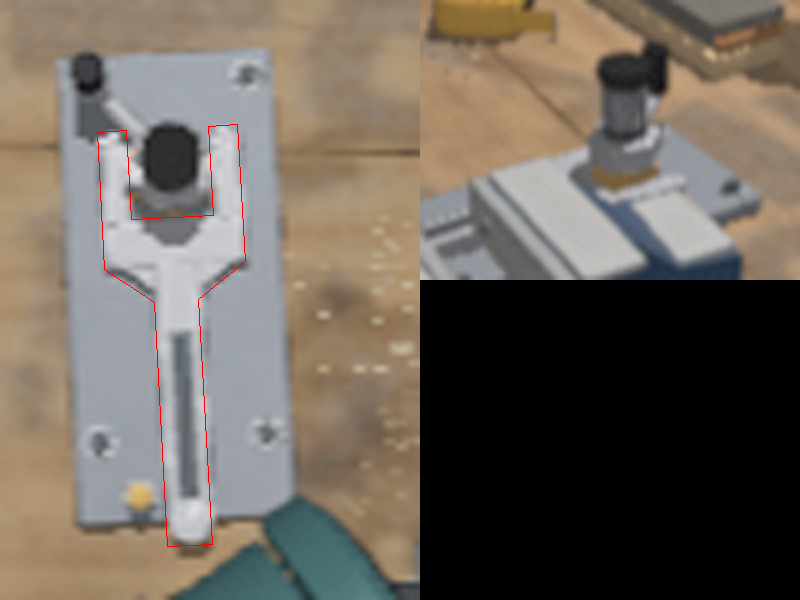

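The spanner matches the home outline: the handle is beside the pin at (140,495), and the knob is at (88,68). Next I'll measure the lever and work out the approach.

Run:
```python
from h import *
for u,v in((88,65),(88,68),(88,71)):
    k=world('top',240+(u+.5)/6-.5,195+(v+.5)/6-.5,.071)[:2]; d=k-PLT[:2]; print(k,np.hypot(*d),np.arctan2(d[1],d[0]))
th=np.arctan2(d[1],d[0])
U=np.array([np.cos(th),np.sin(th)]);T=np.array([-U[1],U[0]])
p=PLT[:2]+.055*U+.030*T; print(th,p)
go(*p,.12,th)
```

```text
[0.55069211 0.3390553 ] 0.0555553930021627 0.7301713966405944
[0.54934659 0.3390224 ] 0.054537946710299746 0.7461782181740249
[0.54800147 0.33898951] 0.05353529517741318 0.7627842195720648
0.7627842195720648 [0.52833222 0.36168898]
t 14.48 pos [295.7 285.6 183.6] ya -1.492 tilt 0.0000 F [ 0.4 -0.2  0.4] w 40.0 ff 0.0 q6 2.12
shift mm [237.7 -57.4  64.4] spin -21.53
```

>>> {"fn": "play_rows", "kwargs": {"motion": [[20, 10, -2, 0, -1], [0, 30, -7, 0, -2.1], [0, 55, -13, 0, -3.2], [0, 80, -19, 0, -4.3], [0, 110, -26, 0, -5.4], [0, 140, -33, 0, -6.5], [0, 170, -40, 0, -7.6], [0, 200, -48, 0, -8.7], [0, 225, -54, 0, -9.8], [0, 238, -57, 0, -10.9], [0, 238, -57, 0, -12], [0, 238, -57, 0, -13]]}}

```text
time_s: 15.48
eef_pos: [0.5316, 0.3603, 0.1809]
tool_rot: [2.359, 2.074, -0.002]
force: [0.5, -0.0, -0.2]
gripper_width: 0.0002
finger_force: 0.0
```

>>> {"fn": "play_rows", "kwargs": {"motion": [[0, 0, 0, 5, -1], [0, 0, 0, 15, -2.1], [0, 0, 0, 25, -3.2], [0, 0, 0, 35, -4.3], [0, 0, 0, 45, -5.4], [0, 0, 0, 55, -6.5], [0, 0, 0, 60, -7.6], [0, 0, 0, 64, -8.4], [0, 0, 0, 64, -8.4], [0, 0, 0, 64, -8.4]]}}

```text
time_s: 16.32
eef_pos: [0.53, 0.3602, 0.1176]
tool_rot: [-1.261, -2.877, 0.001]
force: [-0.0, 0.2, -0.3]
gripper_width: 0.0005
finger_force: 0.0
```

Run:
```python
from h import *
go(.5294,.3613,.058,.745)
```

```text
t 16.32 pos [530.  360.2 117.6] ya 0.745 tilt 0.0000 F [-0.   0.2 -0.3] w 0.5 ff 0.0 q6 -0.24
shift mm [ 1.2  0.3 59.6] spin -0.0
```

>>> {"fn": "play_rows", "kwargs": {"motion": [[0, 1, 0, 10, 0], [0, 1, 0, 25, 0], [0, 1, 0, 40, 0], [0, 1, 0, 52, 0], [0, 1, 0, 59, 0], [0, 1, 0, 59, 0], [0, 1, 0, 59, 0], [0, 1, 0, 59, 0]]}}

```text
time_s: 16.98
eef_pos: [0.5289, 0.3617, 0.0604]
tool_rot: [1.257, 2.878, 0.002]
force: [0.8, 0.2, 0.6]
gripper_width: 0.0007
finger_force: 0.0
```

>>> {"fn": "play_rows", "kwargs": {"motion": [[0, -2, 0, 0, 0], [0, -4, 0, 0, 0], [0, -6, 0, 0, 0], [0, -8, 0, 0, 0], [0, -10, 0, 0, 0], [0, -10, 0, 0, 0], [0, -10, 0, 0, 0]]}}

```text
time_s: 17.57
eef_pos: [0.5352, 0.3539, 0.0594]
tool_rot: [-1.257, -2.879, -0.0]
force: [0.4, 0.0, -0.7]
gripper_width: 0.0002
finger_force: 0.0
```

```bash
cat >> h.py <<'E'
def lev(s=.016):
    st=bot.state(); M=R.from_rotvec(st["tool_rot"]).as_matrix(); p=M.T@(np.r_[PLT[:2],0]-st["eef_pos"]); F=M.T@st["force"]
    print("t %.2f"%st["time_s"],"stud in tool",np.round(p[:2]*1e3,1),"F tool",np.round(F,1),"ya %.3f"%np.arctan2(M[1,1],M[0,1]),"z",np.round(st["eef_pos"][2],4),"Mz %.2f"%st["ft_torque"][2])
E
python3 - <<'E'
from h import *
lev()
E
```

```text
t 17.57 stud in tool [-20.4 -54.3] F tool [-0.3  0.3  0.7] ya 0.747 z 0.0594 Mz 0.02
```

>>> {"fn": "play_rows", "kwargs": {"motion": [[0, -2, 0, 0, 0], [0, -4, 0, 0, 0], [0, -4, 0, 0, 0]]}}

```text
time_s: 17.82
eef_pos: [0.5378, 0.3513, 0.0594]
tool_rot: [-1.257, -2.879, -0.001]
force: [-1.1, 0.5, -0.5]
gripper_width: 0.0006
finger_force: 0.4
```

>>> {"fn": "play_rows", "kwargs": {"motion": [[0, -2.2, 0.6, 0, 0.38], [0, -4.4, 1.1, 0, 0.76], [0, -6.7, 1.5, 0, 1.15], [0, -9, 1.8, 0, 1.53], [0, -11.2, 2.1, 0, 1.91], [0, -13.5, 2.2, 0, 2.29], [0, -15.8, 2.3, 0, 2.67], [0, -18.1, 2.2, 0, 3.06], [0, -18.1, 2.2, 0, 3.06]]}}

```text
time_s: 18.57
eef_pos: [0.5516, 0.3401, 0.0594]
tool_rot: [-1.7, -2.641, -0.002]
force: [-0.4, 2.9, -0.3]
gripper_width: 0.0005
finger_force: 1.2
```

Run:
```python
from h import *
lev()
```

```text
t 18.57 stud in tool [-17.3 -54.3] F tool [2.8 0.8 0.3] ya 0.427 z 0.0594 Mz 0.03
```

>>> {"fn": "play_rows", "kwargs": {"motion": [[0, -1.7, 0.5, 0, 0.29], [0, -3.3, 0.9, 0, 0.57], [0, -5, 1.2, 0, 0.86], [0, -6.7, 1.5, 0, 1.15], [0, -6.7, 1.5, 0, 1.15]]}}

```text
time_s: 18.98
eef_pos: [0.5559, 0.3345, 0.0595]
tool_rot: [-1.855, -2.535, -0.002]
force: [-0.7, 3.7, 0.4]
gripper_width: 0.0006
finger_force: 1.3
```

Run:
```python
from h import *
lev()
```

```text
t 18.98 stud in tool [-17.  -54.3] F tool [ 3.8  0.4 -0.4] ya 0.308 z 0.0595 Mz -0.02
```

>>> {"fn": "play_rows", "kwargs": {"motion": [[0, -1.1, 0.3, 0, 0.19], [0, -2.2, 0.6, 0, 0.38], [0, -3.3, 0.9, 0, 0.57], [0, -3.3, 0.9, 0, 0.57]]}}

```text
time_s: 19.32
eef_pos: [0.558, 0.331, 0.0595]
tool_rot: [1.931, 2.477, 0.001]
force: [0.2, 2.8, 0.6]
gripper_width: 0.0003
finger_force: 1.4
```

>>> {"fn": "play_rows", "kwargs": {"motion": [[0, -1.1, 0.3, 0, 0.19], [0, -2.2, 0.6, 0, 0.38], [0, -3.3, 0.9, 0, 0.57], [0, -3.3, 0.9, 0, 0.57]]}}

```text
time_s: 19.65
eef_pos: [0.5597, 0.3277, 0.0595]
tool_rot: [2.005, 2.418, 0.0]
force: [0.7, 2.7, -0.5]
gripper_width: 0.0003
finger_force: 1.3
```

Run:
```python
from h import *
lev()
```

```text
t 19.65 stud in tool [-16.  -54.4] F tool [2.5 1.2 0.5] ya 0.186 z 0.0595 Mz 0.04
```

>>> {"fn": "play_rows", "kwargs": {"motion": [[0, -1.1, 0.3, 0, 0.19], [0, -2.2, 0.6, 0, 0.38], [0, -3.3, 0.8, 0, 0.57], [0, -3.3, 0.8, 0, 0.57]]}}

```text
time_s: 19.98
eef_pos: [0.5611, 0.3247, 0.0595]
tool_rot: [2.076, 2.357, 0.001]
force: [1.6, 2.2, -0.5]
gripper_width: 0.0006
finger_force: 1.3
```

>>> {"fn": "play_rows", "kwargs": {"motion": [[0, -1.1, 0.3, 0, 0.19], [0, -2.2, 0.6, 0, 0.38], [0, -3.3, 0.8, 0, 0.57], [0, -3.3, 0.8, 0, 0.57]]}}

```text
time_s: 20.32
eef_pos: [0.5623, 0.3217, 0.0595]
tool_rot: [2.146, 2.294, 0.001]
force: [0.3, 2.9, 0.2]
gripper_width: 0.0001
finger_force: 1.6
```

>>> {"fn": "play_rows", "kwargs": {"motion": [[0, -1.1, 0.3, 0, 0.19], [0, -2.2, 0.6, 0, 0.38], [0, -3.3, 0.8, 0, 0.57], [0, -3.3, 0.8, 0, 0.57]]}}

```text
time_s: 20.65
eef_pos: [0.5631, 0.3199, 0.0597]
tool_rot: [-2.212, -2.228, -0.004]
force: [1.5, 7.1, -0.5]
gripper_width: 0.0007
finger_force: 3.3
```

>>> {"fn": "play_rows", "kwargs": {"motion": [[0, -0.4, 0, 0, 0], [0, -0.8, 0, 0, 0], [0, -0.8, 0, 0, 0], [0, -0.8, 0, 0, 0]]}}

```text
time_s: 20.98
eef_pos: [0.5631, 0.3197, 0.0598]
tool_rot: [-2.211, -2.229, -0.005]
force: [1.1, 7.0, -0.3]
gripper_width: 0.0002
finger_force: 3.8
```

Run:
```python
from h import *
lev()
```

```text
t 20.98 stud in tool [-17.5 -54. ] F tool [7.  1.2 0.3] ya 0.008 z 0.0598 Mz 0.01
```

>>> {"fn": "play_rows", "kwargs": {"motion": [[0, -0.5, 0, 0, 0], [0, -1, 0, 0, 0], [0, -1, 0, 0, 0], [0, -1, 0, 0, 0]]}}

```text
time_s: 21.32
eef_pos: [0.5631, 0.3192, 0.0598]
tool_rot: [-2.21, -2.229, -0.007]
force: [2.1, 9.0, -0.8]
gripper_width: 0.0003
finger_force: 4.3
```

>>> {"fn": "play_rows", "kwargs": {"motion": [[0, -0.3, 0, 0, 0], [0, -0.6, 0, 0, 0], [0, -0.6, 0, 0, 0], [0, -0.6, 0, 0, 0]]}}

```text
time_s: 21.65
eef_pos: [0.5631, 0.3189, 0.0598]
tool_rot: [-2.21, -2.229, -0.007]
force: [1.7, 9.1, 0.5]
gripper_width: 0.0006
finger_force: 4.6
```

>>> {"fn": "play_rows", "kwargs": {"motion": [[0, -0.5, 0, 0, 0], [0, -1, 0, 0, 0], [0, -1.4, 0, 0, 0], [0, -1.4, 0, 0, 0]]}}

```text
time_s: 21.98
eef_pos: [0.5631, 0.3183, 0.06]
tool_rot: [-2.209, -2.228, -0.009]
force: [1.6, 11.1, -1.1]
gripper_width: 0.0003
finger_force: 5.4
```

>>> {"fn": "play_rows", "kwargs": {"motion": [[0, -0.5, 0, 0, 0], [0, -1, 0, 0, 0], [0, -1.4, 0, 0, 0], [0, -1.4, 0, 0, 0]]}}

```text
time_s: 22.32
eef_pos: [0.5632, 0.3177, 0.0601]
tool_rot: [-2.208, -2.228, -0.011]
force: [2.3, 12.0, -1.4]
gripper_width: 0.0004
finger_force: 6.2
```

>>> {"fn": "play_rows", "kwargs": {"motion": [[0, -0.5, 0, 0, 0], [0, -1, 0, 0, 0], [0, -1, 0, 0, 0], [0, -1, 0, 0, 0], [0, -1, 0, 0, 0]]}}

```text
time_s: 22.73
eef_pos: [0.5632, 0.3172, 0.0601]
tool_rot: [-2.207, -2.228, -0.013]
force: [2.2, 12.4, 0.0]
gripper_width: 0.0003
finger_force: 6.6
```

Run:
```python
from h import *
lev()
```

```text
t 22.73 stud in tool [-15.2 -54.1] F tool [12.4  2.3  0.1] ya 0.009 z 0.0601 Mz 0.08
```

>>> {"fn": "play_rows", "kwargs": {"motion": [[0, -0.6, 0, 0, 0], [0, -0.8, 0, 0, 0], [0, -0.8, 0, 0, 0], [0, -0.8, 0, 0, 0], [0, -0.8, 0, 0, 0], [0, -0.8, 0, 0, 0], [0, -0.8, 0, 0, 0], [0, -0.8, 0, 0, 0], [0, -0.8, 0, 0, 0]]}}

```text
time_s: 23.48
eef_pos: [0.5632, 0.3168, 0.0601]
tool_rot: [-2.207, -2.228, -0.014]
force: [2.3, 15.0, -1.4]
gripper_width: 0.0005
finger_force: 7.1
```

The push is about 14.3 N and has been held for more than 0.5 s. I'll hold briefly, back off and lift clear.

>>> {"fn": "play_rows", "kwargs": {"motion": [[0, 0, 0, 0, 0], [0, 0, 0, 0, 0], [0, 2, 0, 0, 0], [0, 5, 0, 0, 0], [0, 10, 0, 0, 0], [0, 18, 0, 0, 0], [0, 25, 0, -5, 0], [0, 25, 0, -25, 0], [0, 25, 0, -55, 0], [0, 25, 0, -90, 0], [0, 25, 0, -120, 0], [0, 25, 0, -120, 0]]}}

```text
time_s: 24.48
eef_pos: [0.5658, 0.3376, 0.1887]
tool_rot: [2.209, 2.226, 0.019]
force: [1.1, -0.8, 0.8]
gripper_width: 0.0007
finger_force: 0.0
```

>>> {"fn": "play_rows", "kwargs": {"motion": [[0, 20, 0, 0, 0], [0, 55, -10, 0, 0], [0, 95, -30, 0, 0], [0, 135, -60, 0, 0], [0, 150, -95, 0, 0], [0, 150, -130, 0, 0], [0, 150, -165, 0, 0], [0, 150, -200, 0, 0], [0, 150, -230, 0, 0], [0, 150, -230, 0, 0], [0, 150, -230, 0, 0]]}}

```text
time_s: 25.4
eef_pos: [0.3304, 0.4844, 0.1796]
tool_rot: [2.209, 2.232, -0.0]
force: [-0.1, -0.9, -0.7]
gripper_width: 0.0004
finger_force: 0.0
```

Run:
```python
from h import *
go(.5,.3,.15,0)
t=bot.grab_frame('top'); s=bot.grab_frame('scene')
a=cv2.resize(t[195:295,240:310],None,fx=6,fy=6,interpolation=cv2.INTER_CUBIC)
b=cv2.resize(s[185:255,225:320],None,fx=4,fy=4,interpolation=cv2.INTER_CUBIC)
o=np.zeros((600,800,3),np.uint8); o[:,:420]=a; o[:280,420:800]=b; cv2.imwrite('pics/m4.png',o)
```

```text
t 25.4 pos [330.4 484.4 179.6] ya 0.010 tilt 0.0000 F [-0.1 -0.9 -0.7] w 0.4 ff 0.0 q6 0.87
shift mm [-186.1  167.7   29.9] spin 0.1
```

View pics/m4.png

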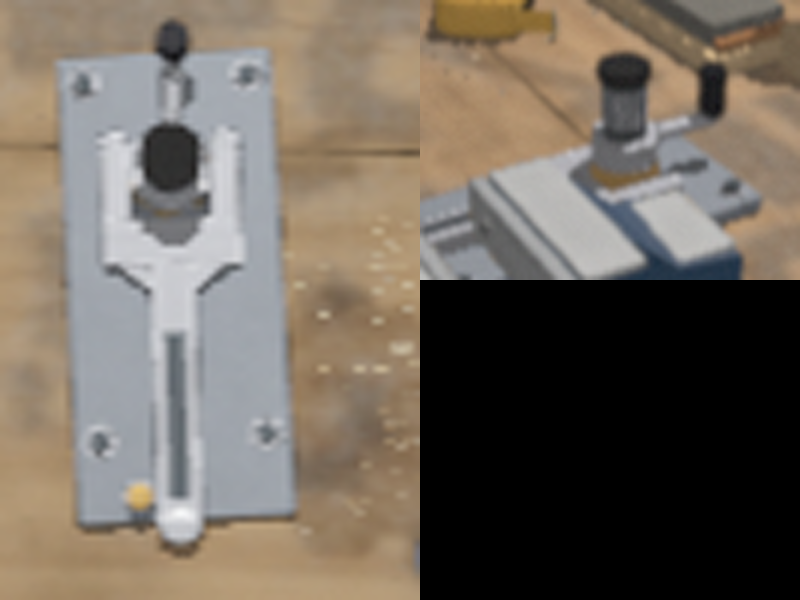

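The spanner is home on the nut, with its handle end at (180,525) bearing on the pin at (140,495). The lever now points along the plate with its knob at (172,40), and the arm is clear. I'll hand it in.

```bash
python3 -c "
from bench import bot
print(bot.finish_job())"
```

```text
the job is handed in; nothing more can be done
None
```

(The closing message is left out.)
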